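# Line up two culture dishes against the stop

### The job

On the yellow tray, push the red Petri dish along the tray with the fingertips until it sits snug in the corner of the black stop, touching both the long bar and the short end piece; then push the green dish in beside it, so that it touches the long bar and the red dish. Slide the dishes only, never lift or tip them, and leave the cream dish and everything else where it is.

Things in the scene. Friction and masses are not known exactly. Their poses are not given: they have to be found in the camera images.
- tray: yellow work tray fixed on the bench, 340 mm (its x) by 540 mm (its y), its floor 4 mm above the bench, rim 8 mm wide and 12 mm high over the bench. Origin: centre of its underside, on the bench; x points away from the robot
- stop: black L-shaped stop on the tray floor, 14 mm high and thick. Origin: the inner corner of the L, at tray floor level. Long bar: inner face in the plane x = 0 of this frame, from y = 0 to -320 mm. Short end piece: inner face in the plane y = 0, from x = 0 to -50 mm. Dishes go on the side x < 0, y < 0: snug, the red one has its centre at (-30, -30) mm, the green at (-30, -90). A red and a green dot on the bar mark them
- red_dish: closed clear Petri dish, a flat disc 60 mm in diameter and 15 mm high, about 35 g, filled with red medium; it lies flat on the tray and slides easily. Origin: centre of its underside, z up; its yaw means nothing. It starts in a loose row with the other two dishes, in any order, on the robot's side of the long bar, with at least 12 mm between dishes
- green_dish: closed clear Petri dish, a flat disc 60 mm in diameter and 15 mm high, about 35 g, filled with green medium; it lies flat on the tray and slides easily. Origin: centre of its underside, z up; its yaw means nothing. It starts in the same row
- cream_dish: closed clear Petri dish, a flat disc 60 mm in diameter and 15 mm high, about 35 g, filled with pale cream medium; it lies flat on the tray and slides easily. Origin: centre of its underside, z up; its yaw means nothing. Bystander in the same row: leave it where it is
- vial: small amber glass vial with a white cap, 26 mm in diameter, 55 mm tall, standing in the tray's left part. Bystander. Origin: centre of its underside
- counter_pen: white colony-counting pen, about 142 mm long, 18 mm wide, 16 mm high, lying in the tray's left part, tip to +x of its own frame. Bystander. Origin on its underside, 68 mm from its blunt end and 75 mm from its tip
- beaker: empty glass beaker, 68 mm in diameter, 90 mm tall, on the bench left of the tray. Bystander. Origin: centre of its underside
- reagent: amber reagent bottle with black cap, 60 mm in diameter, 150 mm tall, on the bench right of the tray. Bystander. Origin: centre of its underside
Mind the look-alikes: they are no part of the job. Leave any purple look-alike of the green_dish alone.

How it is judged:
By the outcome, as a careful person would: the job done as asked, in the order asked, and still so for the second after the job is handed in, with the robot touching nothing.
It also fails if it takes over 61 s, if anything falls off the work surface, if the arm or the gripper's body presses on something with over 40 N, if the wrist force passes 120 N, or if a joint passes its speed limit or range.

### The arm

A 6-joint arm with a two-finger parallel gripper is mounted at the origin on the work surface. World frame = base frame: x ahead of the robot, y to its left, z up, the work surface at z = 0. Lengths are in m, angles in degrees, forces in N, time in s.
With the tool pointing down it reaches from about 0.25 to 0.725 m from the base axis. Payload 9.7 kg.
Tool frame: the origin (TCP) lies midway between the tips of the shut fingers; the grasp point (between the pads) lies bot.hold_point_z behind it (bot.hold_point_z is the distance from the TCP to the grasp point, in m); z points along the fingers, y is the line along which they close (so a half turn about z gives the same grasp; the last joint's range is limited). The gripper opens to 85 mm and grips with 20 to 120 N. Pads are 22 mm wide; open, the fingers measure 114 mm over their backs; the gripper's body (76 mm by 85 mm) begins 54 mm behind the grasp point. The pads swing forward as they close: fully open they stand 13 mm farther back than shut.
Start: joints at [-76.031, 4.979, 10.078, 95.1, 0, 90], TCP at [0.133, -0.534, 0.231] pointing down, gripper open.
Joint ranges: [-179.16, 179.16], [-48.56, 103.87], [-65.8, 70.77], [-126.05, 130.52], [-82.76, 87.17], [-180, 180]. Speed limits (degrees/s): [127.2, 127.2, 147.25, 180, 180, 180].

### API

Orientations are given as [roll, pitch, yaw] about the fixed x, y, z axes, in that order (R = Rz(yaw) Ry(pitch) Rx(roll)).
In Python, from workcell import bot, camera, camera_model, ticket gives the robot as it stands.
- The arm moves only by the tool send_rows, never from a script. Its argument "targets" is text: rows parted by semicolons, each of 5 numbers parted by spaces: the shift along the tool's x, y, z in mm, then the turn about the tool's z in degrees, then the closure in counts, from 0 (fully open) to 255 (shut). A call has 1 to 20 rows; each row is the pose to reach, as a shift and turn from the pose commanded when the call began, along the tool's axes at that moment; what a row does not reach only later rows make up. A row lasts 1/8 s, in which the tool goes at most 62.5 mm and 10.7 degrees, less where a joint would pass 70% of its speed; a pose out of reach is approached as far as the arm can. A call with a gripper value outside its range is refused whole. The fingers move at their own pace and stop on an object; "newtons" is the grip in N (left out, the last holds). Time passes only in rows, so rows that repeat a pose let the fingers close. It gives the time, the measured TCP pose, the force, the opening and the grip force at its end, in the units of the state.
- bot.get_obs(): the state, without advancing time (a new reading comes with each control period).
- camera(name): name is "scene" or "top"; returns the picture (400x640x3 uint8, blue, green, red); there is no depth.
- camera_model(name): a dict with "K" (3x3 intrinsics, pixels), "pose" (4x4, takes a point from camera to world coordinates). Camera axes: x right, y down, z forward; pixel columns grow to the right and rows downward; lengths in m; the calibration is good to about 2 mm. A picture is of the moment at which its call begins. camera_model takes no time and is no camera call.
- ticket.job_done(): hands the job in; it is judged then, once.
The state is a dict: "time": time; "q": joint angles; "qd": joint speeds; "joint_efforts": joint torques, N m; "ee_pos": TCP position; "tcp_rot": TCP orientation; "wrist_force": force on the tool from outside, world axes, zero at the start; "torque": the same for the moment, N m; "opening": finger opening in m; "grasp_force": force on a finger pad.
Only numpy, scipy, OpenCV 4.12 (cv2) and the standard library are available. Lean on these libraries where they do the work, as an engineer would, in place of code of your own. Each camera call takes 0.05 s, during which the arm holds its last target. There are 200 camera calls.

## Working session

There is one attempt and no reset: what is moved stays moved. The work goes in short steps, Python scripts to look and compute and a tool call to move; the robot and the scene stay as the last step left them, time stands still between calls to the robot, and variables do not carry over. Pictures are saved under pics/ and viewed, at most 10 in all, crops included, and the job is handed in when it is done.

Besides the shell and the picture viewer there is one more tool, called after "Request:" as name(argument=value, ...) on one line, values as JSON. send_rows: Moves the arm, as the interface text tells. Its arguments: {"type":"object","properties":{"targets":{"type":"string"},"newtons":{"type":"number"}},"required":["targets"]}

```bash
mkdir -p pics
python3 - <<'E'
from workcell import bot,camera,camera_model
import cv2,numpy as np
o=bot.get_obs();print(o['time'],o['ee_pos'],o['tcp_rot'],o['opening'],bot.hold_point_z)
for n in("top","scene"):
    im=camera(n);cv2.imwrite(f"pics/{n}0.png",im)
    m=camera_model(n);print(n,np.round(m['K'],1).tolist(),np.round(m['pose'],3).tolist())
E
```

```text
0.0 [ 0.13269552 -0.53348916  0.23056858] [-1.79922183e+02  9.18799608e-04  1.39678900e+01] 0.08523837946199289 0.0187
top [[377.9, 0.0, 313.4], [0.0, 377.9, 193.8], [0.0, 0.0, 1.0]] [[0.133, -0.969, 0.207, 0.279], [-0.991, -0.129, 0.033, -0.014], [-0.005, -0.209, -0.978, 1.131], [0.0, 0.0, 0.0, 1.0]]
scene [[490.2, 0.0, 328.1], [0.0, 490.2, 201.4], [0.0, 0.0, 1.0]] [[-0.472, 0.555, -0.685, 1.353], [0.881, 0.297, -0.367, 0.455], [-0.0, -0.777, -0.629, 0.854], [0.0, 0.0, 0.0, 1.0]]
```

View pics/top0.png

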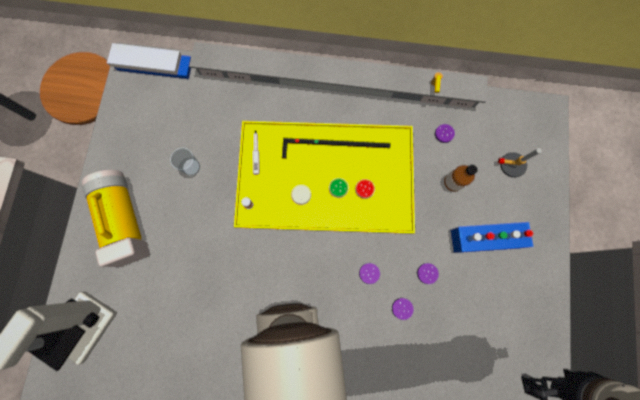

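View pics/scene0.png

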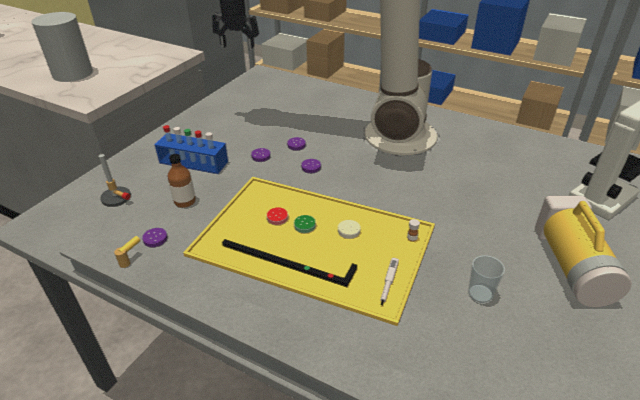

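The top view shows the red dish at about (365,189), green at (339,188) and cream at (301,194). The stop's corner is at about (286,145), with its bar running right to (390,146), and the dots sit at (297,140) and (317,141). The scene view shows the same layout, with no purple dish on the tray. Red is farthest from the corner, so I'll push it to the bar first and then along it.

```bash
cat > h.py <<'E'
import cv2,numpy as np
from workcell import bot,camera,camera_model
def ray(n,p):
    m=camera_model(n);K,T=np.array(m['K']),np.array(m['pose'])
    return T[:3,3],T[:3,:3]@np.linalg.inv(K)@[p[0],p[1],1]
def onz(n,p,z):
    o,d=ray(n,p);return o+d*(z-o[2])/d[2]
def tri(p,q):
    o1,d1=ray('top',p);o2,d2=ray('scene',q)
    s=np.linalg.lstsq(np.c_[d1,-d2],o2-o1,rcond=None)[0]
    a,b=o1+s[0]*d1,o2+s[1]*d2;return (a+b)/2,np.linalg.norm(a-b)
def blobs(im,name,tray,amin=6):
    h,s,v=[c.astype(int) for c in cv2.split(cv2.cvtColor(im,cv2.COLOR_BGR2HSV))]
    m={'red':((h<8)|(h>172))&(s>120)&(v>60),'green':(h>45)&(h<85)&(s>90)&(v>40),
       'cream':(s<130)&(v>130),'black':(v<60)}[name]&(tray>0)
    n,l,st,c=cv2.connectedComponentsWithStats(m.astype(np.uint8))
    return sorted([(int(st[i,4]),c[i].round(2),l==i) for i in range(1,n) if st[i,4]>=amin],key=lambda t:-t[0])
def tray(im):
    h=cv2.inRange(cv2.cvtColor(im,cv2.COLOR_BGR2HSV),(22,150,90),(35,255,255))
    c=max(cv2.findContours(h,0,2)[0],key=cv2.contourArea)
    t=np.zeros(h.shape,np.uint8);cv2.drawContours(t,[cv2.convexHull(c)],-1,1,-1);return t
E
python3 - <<'E'
from h import *
B={}
for n in('top','scene'):
    im=cv2.imread(f'pics/{n}0.png');t=tray(im)
    B[n]={k:blobs(im,k,t,3) for k in('red','green','cream','black')}
    for k in B[n]: print(n,k,[(a,c.tolist()) for a,c,_ in B[n][k]][:4])
for k in('red','green','cream'):
    p,e=tri(B['top'][k][0][1],B['scene'][k][0][1]);print(k,p.round(4),round(e,4),onz('top',B['top'][k][0][1],.014).round(4),onz('scene',B['scene'][k][0][1],.014).round(4))
for k in('red','green'):
    if len(B['top'][k])>1 and len(B['scene'][k])>1:
        p,e=tri(B['top'][k][1][1],B['scene'][k][1][1]);print('dot',k,p.round(4),round(e,4),onz('top',B['top'][k][1][1],.018).round(4))
for n in B:
    m=B[n]['black'][0][2];ys,xs=np.nonzero(m)
    w=np.array([onz(n,(x,y),.018)[:2] for x,y in zip(xs,ys)])
    print(n,'black extents',w.min(0).round(4),w.max(0).round(4))
    c=w[(w[:,1]<w[:,1].max()-.04)];vx=cv2.fitLine(c.astype(np.float32),2,0,.01,.01).ravel();print('bar line',vx.round(4),'yaw',np.degrees(np.arctan2(-vx[0]*np.sign(vx[1]),abs(vx[1]))).round(2),'len/width',np.ptp(c@vx[:2]),np.ptp(c@[-vx[1],vx[0]]))
E
```

```text
top red [(229, [364.52, 188.6]), (15, [296.6, 140.8])]
top green [(244, [338.16, 187.29]), (19, [315.84, 141.32])]
top cream [(302, [300.77, 194.18]), (212, [255.5, 155.22]), (76, [245.71, 201.76]), (15, [414.0, 194.0])]
top black [(210, [353.39, 143.56]), (64, [285.97, 145.42]), (43, [306.44, 141.23])]
scene red [(245, [276.86, 214.96]), (21, [330.14, 275.48])]
scene green [(227, [304.29, 221.81]), (24, [306.38, 267.67])]
scene cream [(317, [348.71, 227.77]), (311, [389.01, 277.9]), (74, [414.39, 222.15]), (28, [413.14, 237.32])]
scene black [(908, [292.08, 263.54]), (9, [382.0, 302.0])]
red [ 0.5511 -0.1279  0.0138] 0.0003 [ 0.551  -0.1278  0.014 ] [ 0.5514 -0.1279  0.014 ]
green [ 0.5439 -0.0483  0.0172] 0.0005 [ 0.5445 -0.0482  0.014 ] [ 0.5408 -0.0504  0.014 ]
cream [0.5081 0.0614 0.0149] 0.0005 [0.5084 0.0613 0.014 ] [0.5071 0.0613 0.014 ]
dot red [0.6748 0.0973 0.0156] 0.0011 [0.6737 0.0976 0.018 ]
dot green [0.6805 0.0377 0.0169] 0.0011 [0.6798 0.0381 0.018 ]
top black extents [ 0.6753 -0.1851] [0.7005 0.0307]
bar line [ 0.0839 -0.9965  0.6894 -0.0989] yaw 4.81 len/width 0.17355830568430733 0.010244310133545098
scene black extents [ 0.6194 -0.1886] [0.7118 0.1445]
bar line [ 0.0716 -0.9974  0.6929 -0.0411] yaw 4.11 len/width 0.2926496907704014 0.020408182407096742
```

Run:
```python
import cv2
a=cv2.imread('pics/top0.png')[115:240,230:420];cv2.imwrite('pics/c0.png',cv2.resize(a,None,fx=4,fy=4,interpolation=2))
```

```text
(no output)
```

View pics/c0.png

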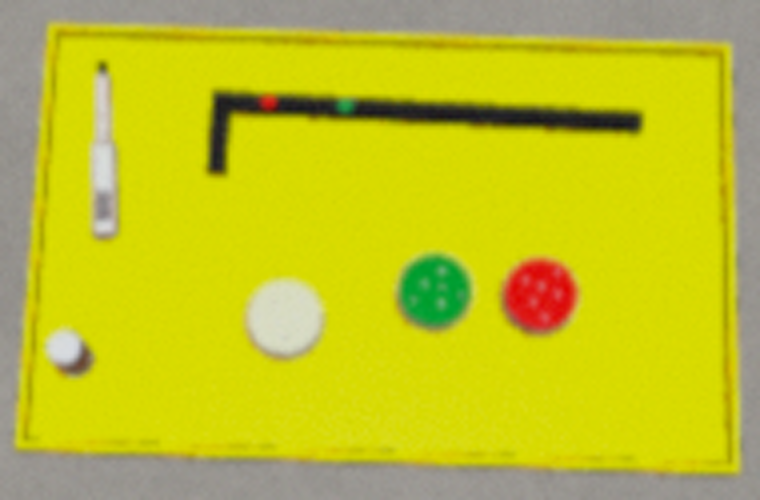

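The measurements agree with the given sizes. The dots are 60 mm apart, the dish mid-heights come out at 14–17 mm, and the stop is yawed 4.8° with its corner at about (0.665, 0.127). In the stop frame, in mm, red is at (-135, -244), green at (-135, -165) and cream at (-162, -52). I'm moving in behind red with a part-closed V of fingers.

Request:
send_rows(targets="45 -30 0 2 165;90 -60 0 5 165;135 -91 0 9.2 165;180 -121 0 9.2 165;225 -151 0 9.2 165;270 -181 0 9.2 165;315 -211 0 9.2 165;360 -242 0 9.2 165;405 -272 20 9.2 165;447 -302 40 9.2 165;447 -302 100 9.2 165;447 -302 150 9.2 165;447 -302 190 9.2 165;447 -302 210 9.2 165;447 -302 219 9.2 165;447 -302 221 9.2 165;447 -302 221 9.2 165")

```text
time: 2.22
ee_pos: [0.4941, -0.1329, 0.0111]
tcp_rot: [180.0, -0.1, 4.8]
wrist_force: [-0.4, -0.1, -0.4]
opening: 0.0301
grasp_force: 0.0
```

Run:
```python
from h import *
o=bot.get_obs();print(o['time'],o['ee_pos'],o['tcp_rot'],o['opening'],o['wrist_force'],o['q'])
a=cv2.resize(camera('scene')[180:300,180:400],None,fx=3.5,fy=3.5,interpolation=2);cv2.imwrite('pics/s1.png',a)
```

```text
2.225 [ 0.4941445  -0.13292447  0.01113198] [ 1.79976683e+02 -6.19028193e-02  4.76746708e+00] 0.030123028197688605 [-0.35348344 -0.11498348 -0.37758175] [-1.50555899e+01  1.39560513e+00 -1.81494558e+01  7.03887971e+01
 -9.43122182e-04  1.60176955e+02]
```

View pics/s1.png

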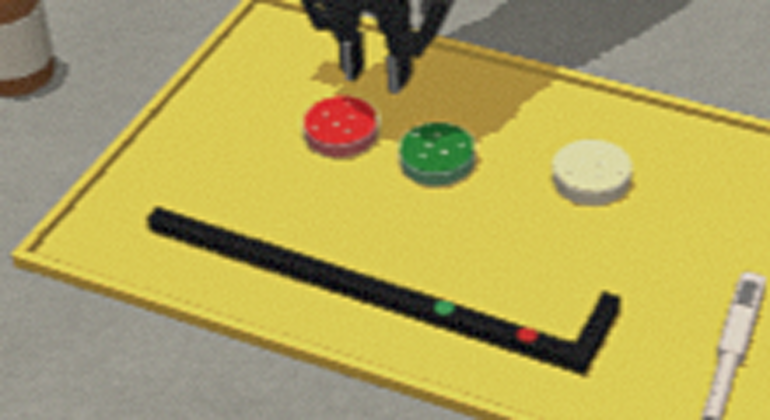

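The fingertips stand just behind red at crop (374,82), with red at (341,125) and the gap to green clear. I'm shifting 3 mm away from green, lowering slightly, and pushing red towards the bar.

Request:
send_rows(targets="5 3 3 0 165;12 3 3 0 165;17 3 3 0 165;22 3 3 0 165;30 3 3 0 165;38 3 3 0 165;47 3 3 0 165;56 3 3 0 165;65 3 3 0 165;74 3 3 0 165;83 3 3 0 165;92 3 3 0 165;99 3 3 0 165;105 3 3 0 165;110 3 3 0 165;114 3 3 0 165;117 3 3 0 165;119 3 3 0 165;120 3 3 0 165;120 3 3 0 165")

```text
time: 4.78
ee_pos: [0.6135, -0.1258, 0.0073]
tcp_rot: [180.0, -0.0, 4.8]
wrist_force: [-0.0, -0.2, -0.7]
opening: 0.0302
grasp_force: 0.0
```

```bash
cat > loc.py <<'E'
from h import *
import sys
O=np.array([.6648,.1268]);ex=np.array([.9965,.0839]);ey=np.array([-.0839,.9965])
o=bot.get_obs();d=o['ee_pos'][:2]-O
print('t',round(o['time'],2),'tool stop mm',(1e3*np.array([d@ex,d@ey])).round(1),'z',o['ee_pos'][2].round(4),'yaw',o['tcp_rot'][2].round(2),o['wrist_force'].round(2))
I={n:camera(n) for n in('top','scene')}
t0={n:tray(cv2.imread(f'pics/{n}0.png')) for n in I}
for k in('red','green','cream'):
    b={n:blobs(I[n],k,t0[n],3)for n in I}
    for n in I:
        if b[n]:
            a,c,m=b[n][0];p=onz(n,c,.015)[:2]-O;print(k,n,a,(1e3*np.array([p@ex,p@ey])).round(1),end=' ')
    print()
if len(sys.argv)>1:
    cv2.imwrite(f'pics/{sys.argv[1]}.png',np.hstack([cv2.resize(I['top'][115:240,270:410],(400,357),interpolation=2),cv2.resize(I['scene'][180:300,200:360],(400,357))]))
E
python3 loc.py a1
```

```text
t 4.78 tool stop mm [ -72.3 -247.4] z 0.0073 yaw 4.77 [-0.04 -0.21 -0.67]
red top 14 [  7.5 -30.3] red scene 269 [ -37.5 -247.3] 
green top 66 [-130.7 -149.6] green scene 221 [-137.9 -165.3] 
cream top 6757 [-111.2 -268.9] cream scene 350 [-158.9  -50.5]
```

View pics/a1.png

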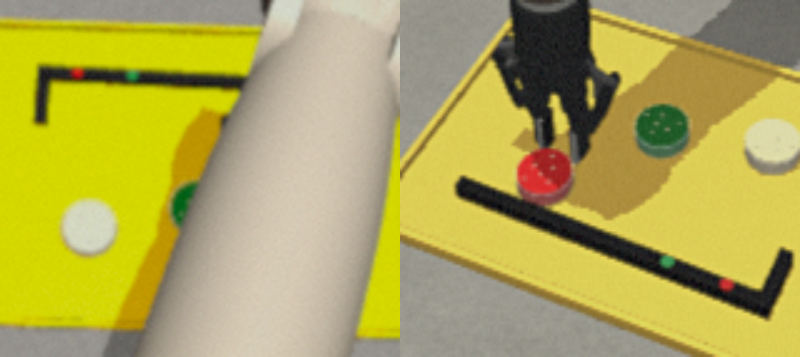

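The scene view shows red at (545,175), centred between the fingers and a few millimetres short of the bar. I'm closing the gap slowly.

Request:
send_rows(targets="2 0 0 0 165;3.5 0 0 0 165;5 0 0 0 165;6 0 0 0 165;6 0 0 0 165")

```text
time: 5.5
ee_pos: [0.6195, -0.1253, 0.0073]
tcp_rot: [180.0, -0.0, 4.8]
wrist_force: [-0.1, 0.3, -0.6]
opening: 0.0302
grasp_force: 0.0
```

Request:
send_rows(targets="7 0 0 0 165;8 0 0 0 165;8 0 0 0 165;-4 0 0 0 165;-16 0 0 0 165;-16 0 -30 0 165;-16 0 -50 0 165;-10 15 -50 -10 255;-5 30 -50 -20 255;0 45 -50 -30 255;8 59 -50 -40 255;16 59 -50 -50 255;24 59 -50 -60 255;24 59 -50 -70 255;24 59 -50 -75 255;24 59 -30 -75 255;24 59 -10 -75 255;24 59 -1 -75 255;24 59 -1 -75 255")

```text
time: 7.88
ee_pos: [0.6475, -0.1819, 0.0068]
tcp_rot: [-179.9, -0.0, 79.7]
wrist_force: [-0.9, 1.1, 0.1]
opening: 0.0002
grasp_force: 0.0
```

```bash
python3 loc.py a2
```

```text
t 7.88 tool stop mm [ -43.1 -306.1] z 0.0068 yaw 79.73 [-0.9   1.12  0.15]
red top 174 [ -24.3 -241.2] red scene 281 [ -29.7 -246.2] 
green top 238 [-134.4 -163.9] green scene 221 [-137.4 -165.1] 
cream top 5551 [-128.8 -309.3] cream scene 353 [-158.9  -50.7]
```

View pics/a2.png

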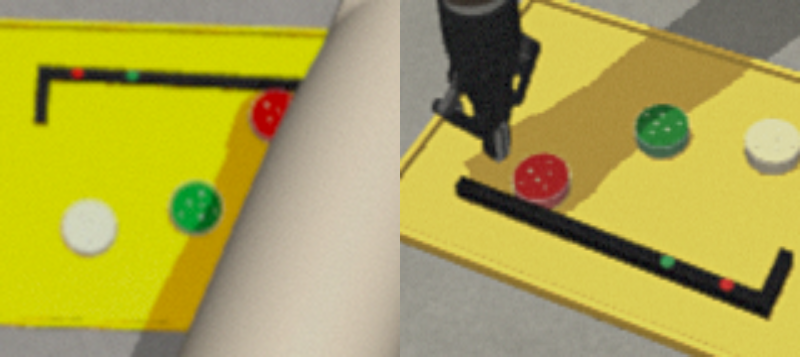

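Red now lies against the bar at about (-30, -246), and the shut fingers are behind it with a 15° bias towards the bar. I'm pushing it along the bar.

Request:
send_rows(targets="9.7 -2.6 -1 0 255;17.4 -4.7 -1 0 255;25.1 -6.7 -1 0 255;34.8 -9.3 -1 0 255;46.4 -12.4 -1 0 255;58 -15.5 -1 0 255;69.6 -18.6 -1 0 255;81.1 -21.8 -1 0 255;92.7 -24.9 -1 0 255;104.3 -28 -1 0 255;115.9 -31.1 -1 0 255;127.5 -34.2 -1 0 255;139.1 -37.3 -1 0 255;150.7 -40.4 -1 0 255;162.3 -43.5 -1 0 255;173.9 -46.6 -1 0 255;185.5 -49.7 -1 0 255;195.1 -52.3 -1 0 255;202.9 -54.4 -1 0 255;208.7 -55.9 -1 0 255")

```text
time: 10.48
ee_pos: [0.6303, 0.0337, 0.0093]
tcp_rot: [-180.0, 0.0, 79.8]
wrist_force: [0.2, -0.3, 0.2]
opening: 0.0
grasp_force: 0.2
```

```bash
python3 loc.py a3
```

```text
t 10.47 tool stop mm [-42.2 -89.9] z 0.0093 yaw 79.77 [ 0.18 -0.26  0.21]
red scene 312 [-29.8 -50.6] 
green top 116 [-133.9 -176.1] green scene 80 [-128.3 -178.2] 
cream top 6855 [-113.1  -64.3] cream scene 355 [-158.4  -50.4]
```

View pics/a3.png

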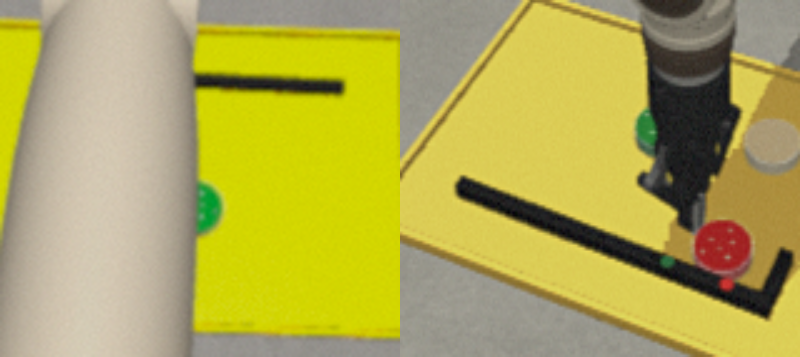

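Red is at (722,247), on the bar and about 20 mm short of the end piece. I'm creeping the rest of the way.

Request:
send_rows(targets="4.8 -1.3 0 0 255;8.7 -2.3 0 0 255;12.6 -3.4 0 0 255;15.5 -4.1 0 0 255;17.4 -4.7 0 0 255;18.4 -4.9 0 0 255;19.3 -5.2 0 0 255;19.3 -5.2 0 0 255")

```text
time: 11.58
ee_pos: [0.6287, 0.0532, 0.0093]
tcp_rot: [180.0, -0.0, 79.8]
wrist_force: [0.3, -0.2, -0.3]
opening: 0.0002
grasp_force: 0.0
```

```bash
python3 loc.py
```

```text
t 11.57 tool stop mm [-42.2 -70.3] z 0.0093 yaw 79.77 [ 0.27 -0.25 -0.28]
red scene 353 [-26.3 -31.2] 
green top 241 [-134.5 -164.7] green scene 172 [-134.1 -170.2] 
cream top 6831 [-113.6  -40.5] cream scene 318 [-158.3  -47.4]
```

Still no contact force, so I'm going on in 0.7 mm steps.

Request:
send_rows(targets="0.7 -0.2 0 0 255;1.4 -0.4 0 0 255;1.9 -0.5 0 0 255;1.9 -0.5 0 0 255")

```text
time: 12.18
ee_pos: [0.6285, 0.0549, 0.0093]
tcp_rot: [180.0, 0.0, 79.8]
wrist_force: [-1.4, -2.7, 0.7]
opening: -0.0
grasp_force: 1.2
```

Request:
send_rows(targets="0.5 -0.1 0 0 255;1 -0.3 0 0 255;1 -0.3 0 0 255")

```text
time: 12.55
ee_pos: [0.6284, 0.0551, 0.0093]
tcp_rot: [180.0, 0.1, 79.7]
wrist_force: [-0.0, -7.9, 1.0]
opening: -0.0002
grasp_force: 3.6
```

Red is firmly seated: the motion stalled at 8 N. I'm backing off, lifting over the dishes and coming in behind green with the V.

Request:
send_rows(targets="-6 0 0 0 255;-16 0 0 0 255;-16 0 -30 0 255;-20 -5 -60 0 255;-40 -28 -60 10 165;-60 -50 -60 20 165;-80 -70 -60 30 165;-100 -90 -60 40 165;-120 -108 -60 50 165;-132 -120 -60 60 165;-132 -120 -60 70 165;-132 -120 -60 75 165;-132 -120 -30 75 165;-132 -120 -8 75 165;-132 -120 0 75 165;-132 -120 1 75 165;-132 -120 1 75 165")

```text
time: 14.68
ee_pos: [0.4874, -0.0525, 0.0092]
tcp_rot: [180.0, -0.1, 4.8]
wrist_force: [0.5, 0.3, 0.2]
opening: 0.0302
grasp_force: 0.0
```

```bash
python3 loc.py a4
```

```text
t 14.68 tool stop mm [-191.9 -163.8] z 0.0092 yaw 4.77 [0.52 0.34 0.19]
red top 252 [-25.2 -29.4] red scene 352 [-25.7 -29.2] 
green top 18 [  8.6 -90.1] green scene 226 [-137.2 -165.7] 
cream top 5346 [-130.2 -186.1] cream scene 346 [-159.1  -50.7]
```

View pics/a4.png

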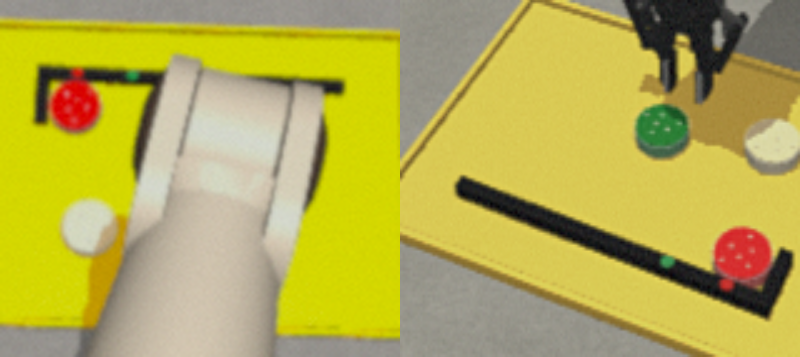

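Red sits in the corner at (742,255), and the fingers are behind green at (662,130). I'm pushing green to the bar.

Request:
send_rows(targets="8 1 1 0 165;14 1 1 0 165;20 1 1 0 165;28 1 1 0 165;37 1 1 0 165;46 1 1 0 165;55 1 1 0 165;64 1 1 0 165;73 1 1 0 165;82 1 1 0 165;91 1 1 0 165;100 1 1 0 165;107 1 1 0 165;113 1 1 0 165;118 1 1 0 165;121 1 1 0 165;124 1 1 0 165;126 1 1 0 165;127 1 1 0 165;127 1 1 0 165")

```text
time: 17.27
ee_pos: [0.6135, -0.0429, 0.0073]
tcp_rot: [-180.0, 0.0, 4.8]
wrist_force: [-0.4, 0.2, -0.8]
opening: 0.0303
grasp_force: 0.0
```

Request:
send_rows(targets="0.6 0 0 0 165;-8 0 0 0 165;-22 0 0 0 165;-22 0 -30 0 165;-22 0 -50 0 165;-10 15 -50 -10 255;-5 30 -50 -20 255;0 45 -50 -30 255;8 59 -50 -40 255;16 59 -50 -50 255;24 59 -50 -60 255;24 59 -50 -70 255;24 59 -50 -75 255;24 59 -30 -75 255;24 59 -10 -75 255;24 59 -2 -75 255;24 59 -2 -75 255")

```text
time: 19.4
ee_pos: [0.6416, -0.0996, 0.008]
tcp_rot: [-179.9, 0.0, 79.7]
wrist_force: [0.1, 0.2, -0.0]
opening: -0.0002
grasp_force: 0.0
```

```bash
python3 loc.py a5
```

```text
t 19.4 tool stop mm [ -42.1 -223.6] z 0.008 yaw 79.73 [ 0.13  0.24 -0.02]
red top 253 [-25.2 -29.2] red scene 337 [-26.3 -30.1] 
green top 37 [ -19.8 -147.4] green scene 270 [ -30.8 -165.3] 
cream top 6899 [-110.1 -230.8] cream scene 353 [-158.8  -50.6]
```

View pics/a5.png

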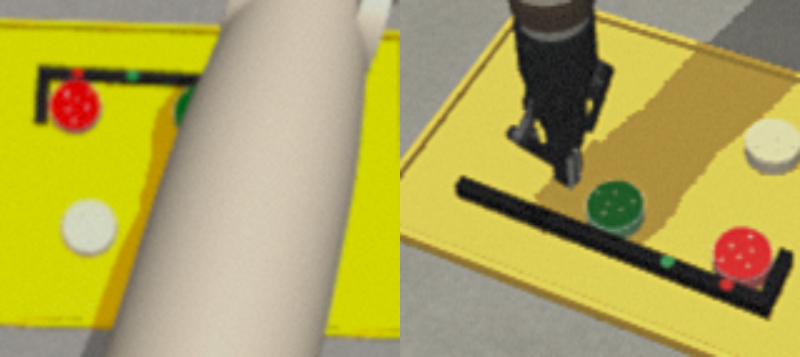

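Green is against the bar at (615,207), with the fingers behind it. I'm pushing it along the bar towards red, with about 95 mm to go.

Request:
send_rows(targets="9.7 -2.6 -1 0 255;19.3 -5.2 -1 0 255;29 -7.8 -1 0 255;40.6 -10.9 -1 0 255;52.2 -14 -1 0 255;63.8 -17.1 -1 0 255;71.5 -19.2 -1 0 255;78.2 -21 -1 0 255;83.1 -22.3 -1 0 255;86.9 -23.3 -1 0 255;88.9 -23.8 -1 0 255;90.3 -24.2 -1 0 255;90.3 -24.2 -1 0 255")

```text
time: 21.12
ee_pos: [0.6345, -0.0065, 0.0103]
tcp_rot: [180.0, -0.0, 79.8]
wrist_force: [0.2, -0.1, -0.5]
opening: 0.0002
grasp_force: 0.0
```

Request:
send_rows(targets="0.7 -0.2 0 0 255;1.2 -0.3 0 0 255;1.2 -0.3 0 0 255")

```text
time: 21.5
ee_pos: [0.6344, -0.0053, 0.0102]
tcp_rot: [-180.0, 0.0, 79.8]
wrist_force: [-0.7, -1.1, -1.0]
opening: 0.0
grasp_force: 0.1
```

Request:
send_rows(targets="0.5 -0.1 0 0 255;1 -0.3 0 0 255;1.5 -0.4 0 0 255;1.5 -0.4 0 0 255")

```text
time: 22.0
ee_pos: [0.6343, -0.0048, 0.0103]
tcp_rot: [180.0, 0.1, 79.7]
wrist_force: [0.4, -7.2, -0.2]
opening: 0.0003
grasp_force: 3.5
```

It seated with a 7 N stall. I'm withdrawing and clearing the view.

Request:
send_rows(targets="-4 1 0 0 255;-14 2 0 0 255;-24 4 0 0 255;-24 4 -40 0 255;-24 4 -100 0 255;-60 0 -150 0 255;-120 -20 -180 0 255;-180 -40 -180 0 255;-240 -70 -180 0 255;-300 -100 -180 0 255;-340 -130 -180 0 255;-340 -130 -180 0 255")

```text
time: 23.5
ee_pos: [0.4433, -0.3181, 0.1907]
tcp_rot: [180.0, 0.0, 79.5]
wrist_force: [1.2, 0.6, 0.1]
opening: -0.0003
grasp_force: 0.0
```

```bash
python3 loc.py
python3 - <<'E'
from h import *
a=cv2.resize(camera('top')[130:210,275:350],(400,427),interpolation=2);b=cv2.resize(camera('scene')[200:300,280:370],(384,427),interpolation=2);cv2.imwrite('pics/a6.png',np.hstack([a,b]))
E
```

```text
t 23.5 tool stop mm [-258.1 -424.8] z 0.1907 yaw 79.48 [1.24 0.58 0.07]
red top 254 [-25.  -29.2] red scene 351 [-25.9 -29.6] 
green top 268 [-24.6 -89.5] green scene 312 [-27.9 -90.7] 
cream top 303 [-161.7  -52.2] cream scene 339 [-159.8  -51. ]
```

View pics/a6.png

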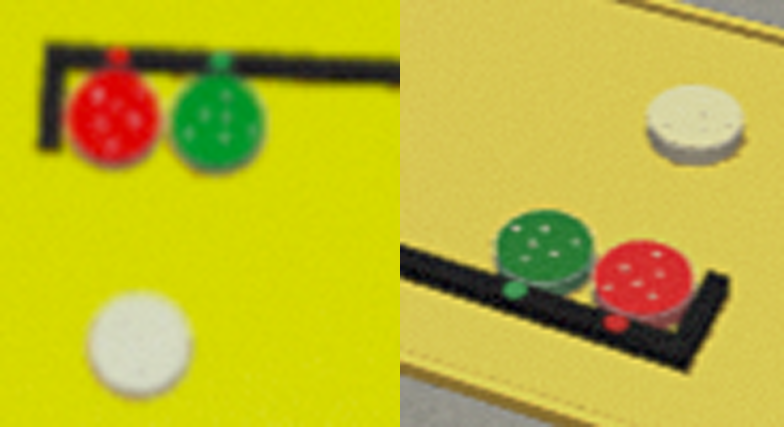

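Both dishes sit at the dots, red at (113,115) and green at (217,122) in the left crop, and cream hasn't moved. The dots bias the colour centroids, so I'm checking the fit with them excluded.

Run:
```python
from h import *
from loc import O,ex,ey
import glob
R={n:np.mean([camera(n).astype(float) for _ in range(6)],0).astype(np.uint8) for n in('top','scene')}
t0={n:tray(cv2.imread(f'pics/{n}0.png')) for n in R}
def circ(n,im,k,z=.015):
    m=(blobs(im,k,t0[n])[0][2]*255).astype(np.uint8)
    m=cv2.morphologyEx(m,cv2.MORPH_OPEN,cv2.getStructuringElement(2,(9,9)))
    c=max(cv2.findContours(m,0,1)[0],key=cv2.contourArea)[:,0].astype(float)
    w=np.array([onz(n,p,z)[:2] for p in c]);w=1e3*np.c_[(w-O)@ex,(w-O)@ey]
    A=np.c_[2*w,np.ones(len(w))];s=np.linalg.lstsq(A,(w**2).sum(1),rcond=None)[0]
    return s[:2].round(1),np.sqrt(s[2]+s[:2]@s[:2]).round(1)
for n in R:
    for k in('red','green'):
        print(n,k,*circ(n,R[n],k),'before',*circ(n,cv2.imread(f'pics/{n}0.png'),k))
```

```text
t 23.7 tool stop mm [-254.5 -421.8] z 0.1903 yaw 79.8 [ 0.11 -0.01  0.44]
red top 253 [-25.2 -29.2] red scene 350 [-26.  -29.6] 
green top 268 [-24.7 -89.5] green scene 315 [-27.6 -90.7] 
cream top 303 [-161.6  -52.3] cream scene 333 [-160.2  -51.2] 
top red [-25.7 -29.4] 26.4 before [-135.2 -244.1] 24.5
top green [-27.1 -89.4] 26.6 before [-134.9 -164. ] 25.5
scene red [-29.3 -26.2] 21.0 before [-137.4 -244.3] 20.9Traceback (most recent call last):
  File "<stdin>", line 15, in <module>
  File "<stdin>", line 9, in circ
ValueError: max() iterable argument is empty
```

The fit is within measurement limits but not conclusive about the bar contact to a millimetre. As insurance I'll press both dishes gently towards the bar at once, with the fingers opened so the pads are 60 mm apart.

Request:
send_rows(targets="40 7 0 10 117;80 14 0 20 117;120 21 0 30 117;160 28 0 40 117;200 35 0 50 117;240 42 0 60 117;280 49 0 70 117;320 56 0 75 117;360 63 0 75 117;393 69 0 75 117;393 69 60 75 117;393 69 110 75 117;393 69 150 75 117;393 69 172 75 117;393 69 180 75 117;393 69 182 75 117;393 69 182 75 117")

```text
time: 26.52
ee_pos: [0.5848, 0.0542, 0.0094]
tcp_rot: [-179.8, -0.1, 5.2]
wrist_force: [0.4, -0.3, -0.5]
opening: 0.0464
grasp_force: 0.0
```

```bash
python3 loc.py a7
```

```text
t 26.52 tool stop mm [-85.8 -65.6] z 0.0094 yaw 5.25 [ 0.35 -0.3  -0.46]
red scene 349 [-26.7 -30.5] 
green scene 312 [-27.5 -90.6] 
cream top 6617 [-112.9  -36. ] cream scene 314 [-40.   95.2]
```

View pics/a7.png

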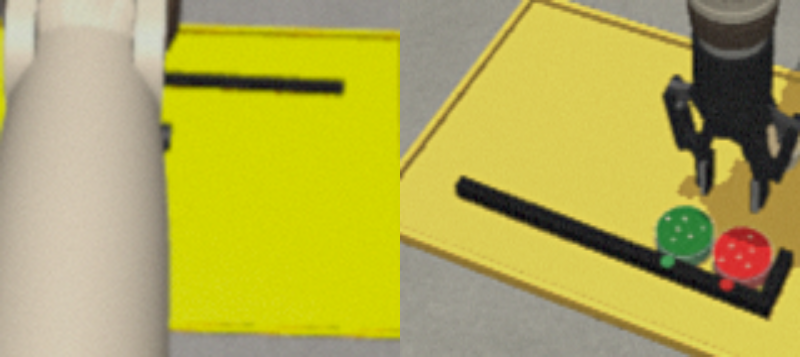

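The fingers are in front of both dishes, about 5 mm too far to the right. I'm correcting that and then creeping forward.

Request:
send_rows(targets="0 -5 1 0 117;5 -5 1 0 117;9 -5 1 0 117;12 -5 1 0 117;13.5 -5 1 0 117;14.5 -5 1 0 117;15 -5 1 0 117;15 -5 1 0 117")

```text
time: 27.62
ee_pos: [0.5988, 0.0583, 0.0073]
tcp_rot: [-179.7, 0.0, 5.5]
wrist_force: [-0.4, 0.7, -0.6]
opening: 0.0462
grasp_force: 0.0
```

Request:
send_rows(targets="0.7 0 0 0 117;1.4 0 0 0 117;2 0 0 0 117;2 0 0 0 117")

```text
time: 28.12
ee_pos: [0.6009, 0.0585, 0.0073]
tcp_rot: [-179.7, 0.0, 5.5]
wrist_force: [0.3, 0.9, 0.4]
opening: 0.0459
grasp_force: 0.0
```

Request:
send_rows(targets="0.7 0 0 0.6 117;1.4 0 0 0.6 117;2 0 0 0.6 117;2 0 0 0.6 117")

```text
time: 28.62
ee_pos: [0.6021, 0.0555, 0.0072]
tcp_rot: [-179.6, 0.1, 5.1]
wrist_force: [-6.5, -2.1, 3.2]
opening: 0.0463
grasp_force: 3.2
```

Request:
send_rows(targets="-4 0 0 0 117;-12 0 0 0 117;-16 0 0 0 117;-16 0 -20 0 117;-16 0 -50 0 117;-16 0 -60 0 117;-16 0 -60 0 117;-16 0 -60 0 117")

```text
time: 29.62
ee_pos: [0.5866, 0.054, 0.066]
tcp_rot: [-179.6, 0.1, 5.1]
wrist_force: [0.1, 0.4, 0.8]
opening: 0.046
grasp_force: 0.0
```

```bash
python3 loc.py; python3 -c "
from workcell import bot
o=bot.get_obs()
for k in('q','joint_efforts','ee_pos','tcp_rot','qd'):print(k,o[k].round(3))"
```

```text
t 29.62 tool stop mm [-84. -66.] z 0.066 yaw 5.15 [0.07 0.35 0.82]
red scene 358 [-25.7 -29.5] 
green scene 307 [-27.7 -90.8] 
cream top 7057 [-112.3  -33.1] cream scene 317 [-39.8  95.3] 
q [  5.041  10.38   -2.216  77.513   0.437 179.896]
joint_efforts [ 3.0000e-03 -5.8295e+01  4.6715e+01  1.0000e-03  2.5000e-02  0.0000e+00]
ee_pos [0.587 0.054 0.066]
tcp_rot [-1.79563e+02  1.08000e-01  5.14500e+00]
qd [ 0.02   0.061  0.267  0.173 -0.005  0.039]
```

Joint 6 was clamping at its 180° limit, which explains the offset, so I'm moving away from it. A final gentle push on green along the bar will settle its contact with red.

Request:
send_rows(targets="0 8 0 -8 180;0 20 0 -18 255;0 32 0 -28 255;5 44 0 -38 255;15 56 0 -48 255;25 68 0 -58 255;35 80 0 -68 255;42 88 0 -74.7 255;42 88 0 -74.7 255;42 88 0 -74.7 255")

```text
time: 30.98
ee_pos: [0.6364, -0.0297, 0.0661]
tcp_rot: [-179.8, -0.4, 79.7]
wrist_force: [-0.4, 0.7, -0.5]
opening: 0.0002
grasp_force: 0.0
```

```bash
python3 loc.py; python3 -c "
from workcell import bot
o=bot.get_obs();print(o['q'].round(1))"
```

```text
t 30.98 tool stop mm [ -41.4 -153.5] z 0.0661 yaw 79.7 [-0.36  0.67 -0.48]
red top 253 [-25.  -29.1] red scene 358 [-25.9 -29.5] 
green scene 303 [-27.6 -90.6] 
cream top 7412 [-110.5 -145.7] cream scene 351 [-158.6  -50.9] 
[-2.9 16.9  5.6 78.8  0.4 97.4]
```

Request:
send_rows(targets="0 0 30 0 255;0 0 50 0 255;0 0 57 0 255;7.7 -2.1 57 0 255;15.5 -4.1 57 0 255;19.3 -5.2 57 0 255;21.3 -5.7 57 0 255;22.5 -6 57 0 255;23.5 -6.3 57 0 255;23.5 -6.3 57 0 255")

```text
time: 32.33
ee_pos: [0.6348, -0.0053, 0.0099]
tcp_rot: [-179.9, -0.4, 79.8]
wrist_force: [0.4, 0.2, -0.2]
opening: 0.0
grasp_force: 0.0
```

Request:
send_rows(targets="0.7 -0.2 0 0 255;1.4 -0.4 0 0 255;1.4 -0.4 0 0 255")

```text
time: 32.7
ee_pos: [0.6347, -0.0049, 0.0099]
tcp_rot: [-179.9, -0.3, 79.8]
wrist_force: [-0.5, -6.0, 0.3]
opening: -0.0003
grasp_force: 3.2
```

Contact came at the same place as before (y = -0.0049), so the dishes were already snug. I'm withdrawing and checking.

Request:
send_rows(targets="-4 1 0 0 255;-14 2 0 0 255;-24 4 0 0 255;-24 4 -40 0 255;-24 4 -100 0 255;-60 0 -150 0 255;-120 -20 -180 0 255;-180 -40 -180 0 255;-240 -70 -180 0 255;-300 -100 -180 0 255;-340 -130 -180 0 255;-340 -130 -180 0 255;-340 -130 -180 0 255")

```text
time: 34.33
ee_pos: [0.4467, -0.3173, 0.1877]
tcp_rot: [-179.9, -0.4, 79.8]
wrist_force: [0.3, 0.2, -0.6]
opening: -0.0001
grasp_force: 0.0
```

```bash
python3 loc.py && python3 -c "
from workcell import ticket
print(ticket.job_done())"
```

```text
t 34.33 tool stop mm [-254.6 -424.3] z 0.1877 yaw 79.76 [ 0.32  0.25 -0.6 ]
red top 255 [-25.2 -29.2] red scene 350 [-25.6 -29.8] 
green top 266 [-24.8 -89.4] green scene 315 [-27.5 -90.5] 
cream top 305 [-161.6  -52.1] cream scene 336 [-160.   -50.8] 
the job is handed in; nothing more can be done
None
```

I handed the job in at 34 s of 61 s: red was pushed into the stop's corner and green in beside it (contact judged from 6–8 N push stalls, camera fit only good to a few mm), and cream has not moved; I viewed 11 pictures, one over the limit of 10.

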